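# Set the slicing thickness on a mandoline and lock it

### The job

The vegetable slicer on the worktop is set too thin: flick the edge of its green star wheel with a fingertip until the red pointer stands at the long fifth line of the scale, and then push the orange lock tab fully home towards the wheel so that the setting cannot slip. It needs only touching and pushing: keep off the blade, and leave the food tub, the oil bottle, the salt shaker and the spice jar standing where they are.

Things in the scene. Friction and masses are not known exactly. Their poses are not given: they have to be found in the camera images.
- slicer: Flat white vegetable slicer, held fast to the worktop by four suction feet. Origin: on the worktop under its middle; its y axis runs along it. Wheel, scale and lock are on its -x side, towards the robot. White rails 18 mm wide at x = -53 and +53 mm, y -165 to +180 mm, top at z 42 mm; handle loop to y +230 mm. Steel ramp between the rails, y -145 to +69 mm, top z 38 mm.
- dial (a joint): Angle of the green star wheel (rad). 0 = first (thinnest) line; each click adds 1.257 (72 degrees): fifth line 5.03, sixth and last 6.28. Starts 1 to 4 clicks short of the fifth. A sprung roller pulls it into the nearest click when let go; a push of 5 to 12 N moves it out, either way. Grows when the top of the wheel is pushed along the slicer's +y. Blocked while the lock is home.
- wheel_centre (a point): Centre of the star wheel, at the slicer's (-78, -40, +36) mm; its axis runs along the slicer's x. 18 mm thick, upright beside the rail, open above and towards -x. Five lobes with round ends of 4.5 mm radius, centred 27.5 mm from the axis (tips at 32 mm, valleys at 19 mm). On the rail beside it a round white housing rises 14 mm above the axis.
- wheel_top (a point): Point of the slicer 27 mm above the wheel's axis. In each click two lobes stand 16 mm either way from here along y, their tops at this height. A fingertip with its underside 7 to 10 mm below this point, coming from the -y side along +y until its leading face is level with this point (or up to 8 mm past), pushes one lobe over the top: one click. Then lift off.
- lock (a joint): Travel of the orange lock tab (m): 0 open (as it starts), 0.012 fully home. It slides along the slicer's -y axis, towards the wheel, against about 2 N of friction and stays where it is left. Its bolt enters the wheel's mechanism, so it goes home only while the wheel rests in a click.
- lock_tab (a point): Centre of the top of the orange lock tab on the near rail, 60 mm from the wheel's axis along +y when open. The tab is 16 mm along x, 11 mm along y and rises 14.5 mm above the rail; push its +y face.
- pointer_tip (a point): Tip of the small red pointer in the top of the near rail. It moves 10 mm along the slicer's +y axis with each click of the wheel, from the first line at y = -145 mm. It cannot be pushed by itself.
- fifth_line (a point): Fifth black line of the scale on the near rail, at the slicer's y = -105 mm: the long one, 10 mm instead of 4.5 mm, which also turns down over the rail's edge. The six lines are 10 mm apart; the first is the farthest from the wheel.
- blade: Steel blade, 86 x 22 x 1.5 mm, lying slightly oblique across the slicer; origin at its centre, at the slicer's (0, +90, +40) mm. It must not be touched.
- food_tub: Clear food tub with red lid, 126 x 144 x 86 mm, loose, behind the slicer; origin at the centre of its underside. Stays where it is.
- oil_bottle: Oil bottle with yellow cap, 61 mm across, 268 mm tall, loose, behind the slicer; origin at the centre of its underside. Stays where it is.
- salt_shaker: Salt shaker with grey top, 44 mm across, 90 mm tall, loose, on the robot's side of the slicer; origin at the centre of its underside. Stays where it is.
- spice_e: Spice jar with dark cap, 41 mm across, 105 mm tall, loose, on the robot's side of the slicer; origin at the centre of its underside. Stays where it is.

How it is judged:
By the outcome, as a careful person would: the job done as asked, in the order asked, and still so for the second after the job is handed in, with the robot touching nothing.
It also fails if it takes over 54 s, if anything falls off the work surface, if the arm or the gripper's body presses on something with over 40 N, if the wrist force passes 120 N, or if a joint passes its speed limit or range.

### The arm

A 6-joint arm with a two-finger parallel gripper is mounted at the origin on a cart in front of the work surface, level with it; the furniture and walls round the work are solid. World frame = base frame: x ahead of the robot, y to its left, z up, the work surface at z = 0. Lengths are in m, angles in rad, forces in N, time in s.
With the tool pointing down it reaches from about 0.25 to 0.725 m from the base axis. Payload 4 kg.
Tool frame: the origin (TCP) lies at the very end of the fingers, on their centre line; the grasp point (between the pads) lies manip.grip_point_offset behind it (manip.grip_point_offset is the distance from the TCP to the grasp point, in m); z points along the fingers, y is the line along which they close (so a half turn about z gives the same grasp; the last joint's range is limited). The gripper opens to 85 mm and grips with 20 to 120 N. Pads are 22 mm wide; open, the fingers measure 114 mm over their backs; the gripper's body (76 mm by 85 mm) begins 54 mm behind the grasp point. The pads swing forward as they close: fully open they stand 13 mm farther back than shut.
Start: joints at [-1.268, 0.241, 0.005, 1.335, 0, 1.571], TCP at [0.149, -0.477, 0.231] pointing down, gripper open.
Joint ranges: [-2.72, 2.72], [-1.05, 1.87], [-1.09, 1.28], [-1.99, 2.15], [-1.42, 1.44], [-3.14, 3.14]. Speed limits (rad/s): [2.79, 2.79, 3.14, 3.14, 3.14, 3.14].

### API

Orientations are given as a unit quaternion [x, y, z, w].
In Python, from plant import manip, optics gives the robot as it stands.
- The arm moves only by the tool jog_arm, never from a script. Its argument "plan" is a list of rows, each a list of 4 numbers: the shift along the world's x, y, z in cm, then the turn about the world's z in degrees. A call has exactly 8 rows; each row is the pose to reach, as a shift and turn from the pose commanded when the call began; what a row does not reach only later rows make up. A row lasts 1/8 s, in which the tool goes at most 62.5 mm and 10.7 degrees, less where a joint would pass 70% of its speed; a pose out of reach is approached as far as the arm can. A call with a gripper value outside its range is refused whole. "grip" is the opening, from 0 (shut) to 1 (fully open), set as the call begins (left out, the last holds). The fingers move at their own pace and stop on an object; the grip force is fixed at half the most. Time passes only in rows, so rows that repeat a pose let the fingers close, or fill a call up. It gives the time, the measured TCP pose, the force, the opening and the grip force at its end, in the units of the state.
- manip.read_state(): the state, without advancing time (a new reading comes with each control period).
- optics.get_image(name): name is "scene" or "top" or "wrist"; returns (picture, depth): 420x560x3 uint8, red, green, blue; 420x560 float32, m along the optical axis (not along the pixel's ray), 0 where there is no reading.
- optics.camera_model(name): a dict with "mtx" (3x3 intrinsics, pixels), "R" (3x3) and "t" (3): a world point X has camera coordinates R X + t; the wrist camera has in their place "mount" (4x4, takes a point from camera to tool coordinates, whose origin is the TCP and whose axes are the flange's). Camera axes: x right, y down, z forward; pixel columns grow to the right and rows downward; lengths in m; the calibration is good to about 2 mm. The wrist camera is an equidistant fisheye: a pixel r from the principal point sees the ray r / f radians off the axis. A picture is of the moment at which its call begins: read the wrist's pose just before it. camera_model takes no time and is no camera call.
- manip.job_done(): hands the job in; it is judged then, once.
The state is a dict: "time_s": time; "joints": joint angles; "dq": joint speeds; "tau": joint torques, N m; "tcp_pos": TCP position; "tool_rot": TCP orientation; "ft_force": force on the tool from outside, world axes, zero at the start; "ft_torque": the same for the moment, N m; "gripper_width": finger opening in m; "grip_force": force on a finger pad.
Only numpy, scipy, OpenCV 4.12 (cv2) and the standard library are available. Lean on these libraries where they do the work, as an engineer would, in place of code of your own. Each camera call takes 0.05 s, during which the arm holds its last target. There are 200 camera calls.

## Working session

There is one attempt and no reset: what is moved stays moved. The work goes in short steps, Python scripts to look and compute and a tool call to move; the robot and the scene stay as the last step left them, time stands still between calls to the robot, and variables do not carry over. Pictures are saved under pics/ and viewed, at most 10 in all, crops included, and the job is handed in when it is done.

Besides the shell and the picture viewer there is one more tool, called after "Call:" in YAML: its name, and indented under it one key for each argument. jog_arm: Moves the arm, as the interface text tells. Its arguments: {"type":"object","properties":{"plan":{"type":"array"},"grip":{"type":"number"}},"required":["plan"]}

```bash
mkdir -p pics; cat > h.py <<'E'
import numpy as np, cv2
from plant import manip, optics
def snap(n,f):
    im,d=optics.get_image(n); cv2.imwrite('pics/'+f+'.png',im[:,:,::-1]); np.savez('pics/'+f,im=im,d=d); return im,d
def world(n,u,v,d):
    c=optics.camera_model(n); K=c['mtx']
    p=np.linalg.inv(K)@np.array([u,v,1])*d
    return c['R'].T@(p-c['t'])
def ontoz(n,u,v,z):
    c=optics.camera_model(n); r=c['R'].T@np.linalg.inv(c['mtx'])@np.array([u,v,1]); o=-c['R'].T@c['t']
    return o+r*(z-o[2])/r[2]
E
python3 - <<'E'
from h import *
a,_=snap('top','t0'); b,_=snap('scene','s0')
s=manip.read_state(); print(s['time_s'],s['tcp_pos'],s['tool_rot'],s['gripper_width'],manip.grip_point_offset)
print(optics.camera_model('top'))
E
```

```text
0.1 [ 0.14890595 -0.47674041  0.23049202] [ 9.88565703e-01  1.50787891e-01 -1.31267814e-04 -9.19517982e-04] 0.08527692413122141 0.0187
{'mtx': array([[415.99253773,   0.        , 282.04859616],
       [  0.        , 415.99253773, 209.7039332 ],
       [  0.        ,   0.        ,   1.        ]]), 'R': array([[ 0.01439199, -0.9997641 ,  0.01626703],
       [-0.98904156, -0.01662455, -0.1466984 ],
       [ 0.14693423, -0.01397748, -0.9890475 ]]), 't': array([-0.03679948,  0.5165672 ,  0.84485128])}
```

View pics/t0.png

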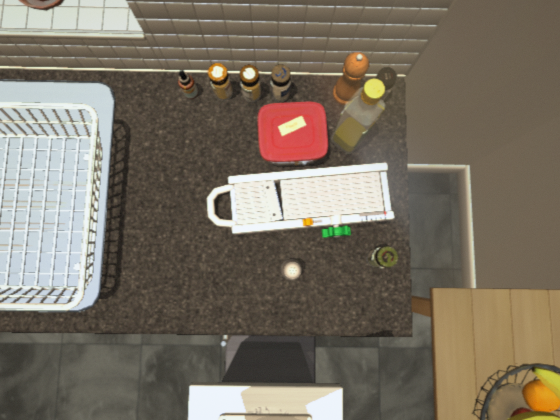

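View pics/s0.png

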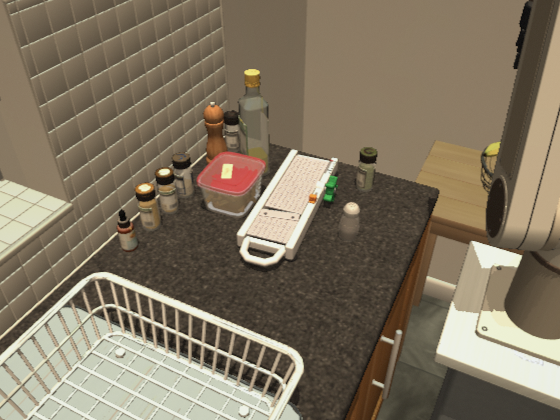

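The top view shows the slicer at pixels (210–393, 163–232), the handle to the left (slicer +y is roughly world +y). The green wheel is near (337,231), the orange tab near (308,222), the salt shaker at (292,270) and the spice jar at (384,257).

```bash
python3 - <<'E'
from h import *
z=np.load('pics/t0.npz'); im=z['im']; d=z['d']
c=optics.camera_model('top')
v,u=np.mgrid[155:290,200:410]
dd=d[155:290,200:410]
P=np.stack([(u-c['mtx'][0,2])/c['mtx'][0,0]*dd,(v-c['mtx'][1,2])/c['mtx'][1,1]*dd,dd],-1)
W=(P-c['t'])@c['R']
sub=im[155:290,200:410].astype(int)
hsv=cv2.cvtColor(im[155:290,200:410],cv2.COLOR_RGB2HSV)
H,S,V=[hsv[...,i].astype(int) for i in range(3)]
for n,m in dict(green=(H>50)&(H<75)&(S>150)&(V>80),orange=(H>8)&(H<20)&(S>200)&(V>150)).items():
    w=W[m]; print(n,m.sum(),np.median(u[m]),np.median(v[m]),np.median(w,0),w.min(0),w.max(0))
# rails: bright white with z 34..50
m=(S<40)&(V>190)&(W[...,2]>0.03)&(W[...,2]<0.055)
w=W[m]; print('white',m.sum(),np.median(w[:,2]))
r=cv2.minAreaRect(w[:,:2].astype(np.float32)*1000); print(r)
m2=m&(W[...,1]<np.quantile(w[:,1],.02)*0+ (w[:,1].max()-0.06)) # body without handle
r=cv2.minAreaRect(W[m2][:,:2].astype(np.float32)*1000); print(r,cv2.boxPoints(r))
for n,(a,b) in dict(salt=(292,268),spice=(384,257)).items():
    print(n,world('top',a,b,d[b,a]))
cv2.imwrite('pics/c0.png',cv2.resize(im[155:290,200:410,::-1],None,fx=3.8,fy=3.8,interpolation=cv2.INTER_CUBIC))
E
```

```text
green 232 335.5 231.0 [ 0.47165452 -0.13910446  0.05633739] [ 3.87298473e-01 -1.73787198e-01  4.54773561e-05] [ 0.48311047 -0.01639421  0.91197625]
orange 12 310.0 221.5 [ 0.49115717 -0.08661043  0.05730392] [ 0.48513532 -0.08980367  0.04542927] [ 0.49565951 -0.07634993  0.06032373]
white 8740 0.0411937509065792
((548.8421020507812, -64.16285705566406), (142.41184997558594, 393.2885437011719), 4.488767623901367)
((551.002197265625, -91.67906188964844), (142.41184997558594, 338.0868225097656), 4.488767623901367) [[ 466.7847    71.273  ]
 [ 493.24466 -265.77682]
 [ 635.2197  -254.63113]
 [ 608.75977   82.4187 ]]
salt [ 0.39435481 -0.04910535  0.09124939]
spice [ 0.41787791 -0.22626704  0.10612633]
```

View pics/c0.png

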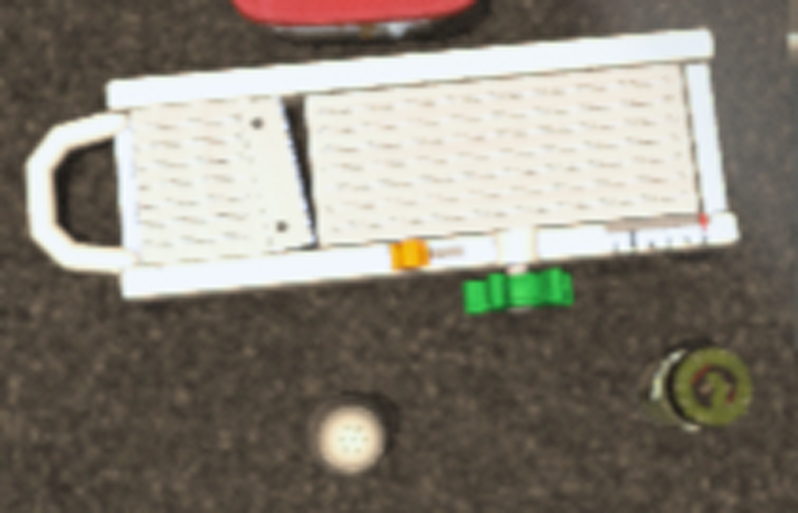

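The crop shows the red pointer at (705,218), on the first line, and the long line at (632,240), so 4 clicks are needed. The far rail's corners are at (108,82) and (711,31), and the tab is at (410,248).

```bash
cat >> h.py <<'E'
def fitpose(obs):  # obs: list (world xy, slicer xy) m
    A=np.array([o[0] for o in obs]);B=np.array([o[1] for o in obs])
    a=A.mean(0);b=B.mean(0);Hm=(B-b).T@(A-a)
    th=np.arctan2(Hm[0,1]-Hm[1,0],Hm[0,0]+Hm[1,1]); R=np.array([[np.cos(th),-np.sin(th)],[np.sin(th),np.cos(th)]])
    return th,a-R@b,R,A-(B@R.T+a-R@b)
E
python3 - <<'E'
from h import *
pts=[((108,82),(62,180,42)),((711,31),(62,-165,42)),((410,246),(-53,20,56.5)),((632,233),(-57,-105,42)),((705,218),(-47,-145,42)),((500,261),(-62,-26,42))]
pts=pts[:5]
ob=[]
for (a,b),s in pts:
    w=ontoz('top',200+(a+.5)/3.8-.5,155+(b+.5)/3.8-.5,s[2]/1000); ob.append((w[:2],np.array(s[:2])/1000))
th,t,R,res=fitpose(ob); print(np.degrees(th),t,'\n',res*1000)
for n,p in dict(wheel=(-78,-40),tab=(-53,20),tabback=(-53,25.5),toppre=(-78,-85)).items(): print(n,R@np.array(p)/1000+t)
s=manip.read_state(); from scipy.spatial.transform import Rotation as Ro
print(Ro.from_quat(s['tool_rot']).as_matrix().round(3)); print(optics.camera_model('wrist'))
E
```

```text
6.282634725150948 [ 0.54708233 -0.09678176] 
 [[-2.10907717 -1.26642048]
 [-4.01124106  0.71335509]
 [ 2.80232293  1.08091521]
 [ 4.25406941  0.91214441]
 [-0.9360741  -1.43999423]]
wheel [ 0.4739281 -0.1450773]
tab [ 0.49221198 -0.08270182]
tabback [ 0.49161009 -0.07723486]
toppre [ 0.47885259 -0.18980704]
[[ 0.955  0.298 -0.001]
 [ 0.298 -0.955  0.002]
 [ 0.    -0.002 -1.   ]]
{'mtx': array([[325.1922621 ,   0.        , 282.10807645],
       [  0.        , 325.1922621 , 211.72356376],
       [  0.        ,   0.        ,   1.        ]]), 'mount': array([[-5.99227147e-04, -9.55963500e-01, -2.93484971e-01,
         7.37590472e-02],
       [ 9.99999191e-01, -9.02190602e-04,  8.96927095e-04,
         7.42240970e-04],
       [-1.12220895e-03, -2.93484196e-01,  9.55963267e-01,
        -1.41847372e-01],
       [ 0.00000000e+00,  0.00000000e+00,  0.00000000e+00,
         1.00000000e+00]])}
```

Call:
jog_arm:
  plan:
    - [4,3.6,0,10]
    - [8,7.2,0,20]
    - [12.2,10.8,0,30]
    - [16.3,14.3,0,40]
    - [20.4,17.9,-1,50]
    - [24.5,21.5,-3,60]
    - [28.5,25,-5,70]
    - [32.6,28.7,-7,78]
  grip: 0

```text
time_s: 1.1
tcp_pos: [0.476, -0.1889, 0.1604]
tool_rot: [0.672, 0.741, -0.0, -0.0]
ft_force: [0.6, -0.1, 0.4]
gripper_width: -0.0001
grip_force: 0.0
```

Call:
jog_arm:
  plan:
    - [0,0,0,0]
    - [0,0,0,0]
    - [0,0,0,0]
    - [0,0,0,0]
    - [0,0,0,0]
    - [0,0,0,0]
    - [0,0,0,0]
    - [0,0,0,0]

```text
time_s: 2.1
tcp_pos: [0.4751, -0.1903, 0.1613]
tool_rot: [0.673, 0.739, -0.0, -0.0]
ft_force: [-0.9, 0.3, 0.2]
gripper_width: -0.0001
grip_force: 0.0
```

```bash
python3 - <<'E'
from h import *
s=manip.read_state(); print(s['time_s'],s['tcp_pos'],s['gripper_width'],s['ft_force'],s['joints'])
np.savez('pics/w1s',p=s['tcp_pos'],q=s['tool_rot'])
im,d=snap('wrist','w1')
cv2.imwrite('pics/w1b.png',cv2.resize(im[:,:,::-1],(800,600),interpolation=cv2.INTER_CUBIC))
E
```

```text
2.1 [ 0.47508782 -0.1902553   0.16130067] -0.00013059562568306586 [-0.89430983  0.30910365  0.21374659] [-3.80903370e-01  3.05019804e-01 -9.49231094e-02  1.17086278e+00
 -4.14637720e-06  1.09656488e+00]
```

View pics/w1b.png

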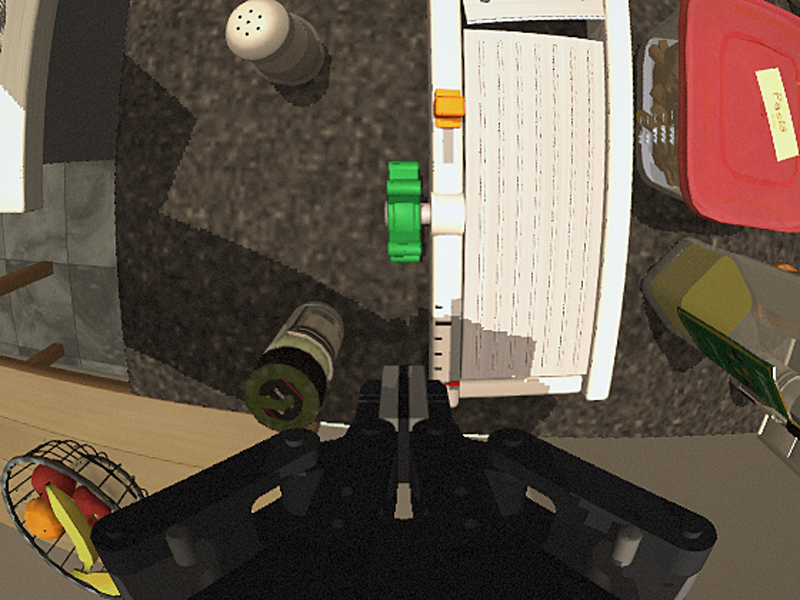

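The wrist view (800x600) shows the tab top at (449,104), the housing at (447,213), the wheel at x 388–421, the long line's centre at about (441,322) and the pointer at (452,384). The shut fingertips are at (384–428, 366). The near rail's outer edge is at x≈431.

```bash
cat >> h.py <<'E'
from scipy.spatial.transform import Rotation as Ro
def wrist_z(f,u,v,z):  # u,v in 560x420 px
    s=np.load(f); c=optics.camera_model('wrist'); K=c['mtx']; x=(u-K[0,2])/K[0,0]; y=(v-K[1,2])/K[1,1]; r=np.hypot(x,y)
    ray=np.array([np.sin(r)*x/r,np.sin(r)*y/r,np.cos(r)]); M=c['mount']; Rt=Ro.from_quat(s['q']).as_matrix()
    o=Rt@M[:3,3]+s['p']; w=Rt@M[:3,:3]@ray
    return o+w*(z-o[2])/w[2]
E
python3 - <<'E'
from h import *
k=.7
pts={'tab':((449,104),(-53,20,56.5)),'railL1':((431,150),(-62,None,42)),'railL2':((431,280),(-62,None,42)),'railR':((463,160),(-44,None,42)),
'longline':((438,322),(-57,-105,42)),'pointer':((452,384),(-50,-145,42)),'housing':((447,213),(-53,-40,50)),'farcorner':((607,399),(62,-165,42)),'wheelL':((388,213),(-87,-40,60)),'wheelR':((421,213),(-69,-40,60))}
W={n:wrist_z('pics/w1s.npz',a[0]*k,a[1]*k,b[2]/1000) for n,(a,b) in pts.items()}
for n in W: print(n,(W[n]*1000).round(1))
use=['tab','longline','pointer','housing','farcorner']
th,t,R,res=fitpose([(W[n][:2],np.array(pts[n][1][:2])/1000) for n in use])
print(np.degrees(th),t,(res*1000).round(1))
for n in W: print(n,((W[n][:2]-t)@R*1000).round(1))
d=lambda p:R@np.array(p)/1000+t
print('wheel',d((-78,-40)),'tab',d((-53,20)),'start',d((-78,-40-41)),'end',d((-78,-47)))
E
```

```text
tab [488.2 -82.5  56.5]
railL1 [ 482.  -107.6   42. ]
railL2 [ 489.7 -181.8   42. ]
railR [ 500.3 -111.2   42. ]
longline [ 496.7 -207.1   42. ]
pointer [ 510.6 -247.6   42. ]
housing [ 493.7 -141.3   50. ]
farcorner [ 620.8 -253.    42. ]
wheelL [ 461.9 -143.3   60. ]
wheelR [ 479.1 -141.7   60. ]
6.349519250019188 [ 0.5423906  -0.09651134] [[ 0.7 -0. ]
 [-0.6  0.1]
 [ 1.8 -1.5]
 [-0.4  0.8]
 [-1.5  0.6]]
tab [-52.3  19.9]
railL1 [-61.2  -4.3]
railL2 [-61.8 -78.9]
railR [-43.4 -10. ]
longline [ -57.6 -104.9]
pointer [ -48.4 -146.7]
housing [-53.3 -39.1]
farcorner [  60.6 -164.2]
wheelL [-85.2 -37.6]
wheelR [-67.9 -37.9]
wheel [ 0.46929281 -0.14489225] tab [ 0.48750385 -0.08249547] start [ 0.47382713 -0.18564074] end [ 0.47006696 -0.15184931]
```

Call:
jog_arm:
  plan:
    - [0,0.2,-4,1]
    - [-0.1,0.3,-8,1]
    - [-0.1,0.3,-10.7,1]
    - [-0.1,0.3,-10.7,1]
    - [-0.2,1.3,-10.7,1]
    - [-0.3,2.2,-10.7,1]
    - [-0.4,3.0,-10.7,1]
    - [-0.5,3.8,-10.7,1]

```text
time_s: 3.15
tcp_pos: [0.4701, -0.1511, 0.0548]
tool_rot: [0.667, 0.745, 0.001, -0.0]
ft_force: [-0.1, 0.0, -0.7]
gripper_width: -0.0002
grip_force: 0.0
```

Call:
jog_arm:
  plan:
    - [0,0,0,0]
    - [0,0,0,0]
    - [0,0,2.5,0]
    - [0.2,-1.7,2.5,0]
    - [0.4,-3.5,2.5,0]
    - [0.4,-3.5,2.5,0]
    - [0.4,-3.5,2.5,0]
    - [0.4,-3.5,2.5,0]

```text
time_s: 4.15
tcp_pos: [0.4736, -0.1869, 0.0788]
tool_rot: [0.667, 0.745, -0.0, -0.001]
ft_force: [0.2, 0.9, 0.6]
gripper_width: 0.0001
grip_force: 0.0
```

```bash
python3 - <<'E'
from h import *
s=manip.read_state(); print(s['time_s'],s['tcp_pos'],s['ft_force'])
np.savez('pics/w2s',p=s['tcp_pos'],q=s['tool_rot'])
im,d=snap('wrist','w2')
cv2.imwrite('pics/w2b.png',cv2.resize(im[20:320,200:460,::-1],None,fx=2,fy=2,interpolation=cv2.INTER_CUBIC))
E
```

```text
4.15 [ 0.47364024 -0.18692472  0.078825  ] [0.22028118 0.93254617 0.59209181]
```

View pics/w2b.png

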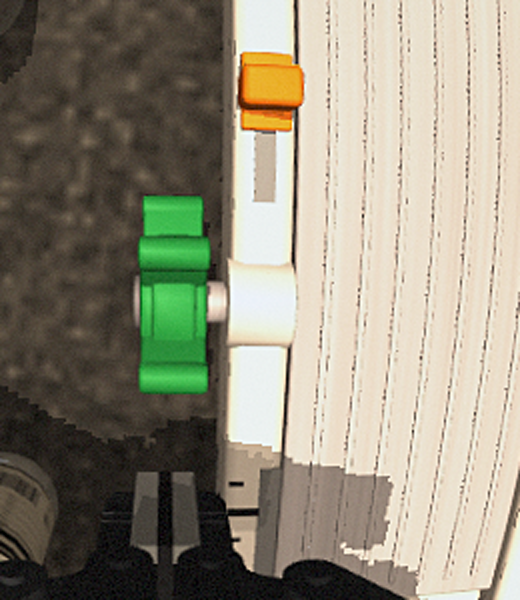

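The wheel sits in a click, with lobes at (175,250) and (173,378). The fingers hide the pointer here, so I'll locate it in the top view by its red pixels.

```bash
cat >> h.py <<'E'
T=np.array([0.5424,-0.0965]); TH=np.radians(6.25)
def pointer():
    c=optics.camera_model('top')
    im,_=optics.get_image('top'); best=None
    cth,sth=np.cos(TH),np.sin(TH); out=[]
    f=im.astype(float); red=f[...,0]-np.maximum(f[...,1],f[...,2])
    for v in range(205,222):
        for u in range(355,400):
            if red[v,u]>40:
                w=ontoz('top',u,v,.042)[:2]-T; out.append([u,v,red[v,u],1000*(w[0]*cth+w[1]*sth),1000*(-w[0]*sth+w[1]*cth)])
    out=np.array(out); print(len(out)); 
    if len(out): print(np.average(out,0,out[:,2]).round(1))
    return im
E
python3 - <<'E'
from h import *
im=pointer()
z=np.load('pics/t0.npz')['im']
optics_get=optics.get_image
class O: 
    camera_model=staticmethod(optics.camera_model)
    get_image=staticmethod(lambda n:(z,None))
import h; h.optics=O; h.pointer()
E
```

```text
0
7
[ 384.5  212.3   82.3  -44.  -145.8]
```

Call:
jog_arm:
  plan:
    - [0,0,-2.5,0]
    - [-0.1,1,-2.5,0]
    - [-0.2,2,-2.5,0]
    - [-0.3,2.8,-2.5,0]
    - [-0.4,3.5,-2.5,0]
    - [-0.4,3.5,-2.5,0]
    - [-0.4,3.5,0.5,0]
    - [0,0,4,0]

```text
time_s: 5.25
tcp_pos: [0.473, -0.1855, 0.1191]
tool_rot: [0.665, 0.746, -0.0, -0.002]
ft_force: [0.5, -0.6, 0.2]
gripper_width: -0.0001
grip_force: 0.0
```

Call:
jog_arm:
  plan:
    - [0,0,4,0]
    - [0,0,4,0]
    - [0,0,4,0]
    - [0,0,4,0]
    - [0,0,4,0]
    - [0,0,4,0]
    - [0,0,4,0]
    - [0,0,4,0]

```text
time_s: 6.25
tcp_pos: [0.4741, -0.1872, 0.1593]
tool_rot: [0.667, 0.745, -0.0, -0.0]
ft_force: [-0.7, -0.6, -0.1]
gripper_width: 0.0001
grip_force: 0.0
```

```bash
python3 - <<'E'
from h import *
s=manip.read_state(); print(s['time_s'],s['tcp_pos'],s['ft_force'])
im,d=snap('wrist','w3')
cv2.imwrite('pics/w3b.png',cv2.resize(im[100:300,220:420,::-1],None,fx=3,fy=3,interpolation=cv2.INTER_CUBIC))
E
```

```text
6.25 [ 0.47408846 -0.18724147  0.15925507] [-0.67913099 -0.64423345 -0.06686938]
```

View pics/w3b.png

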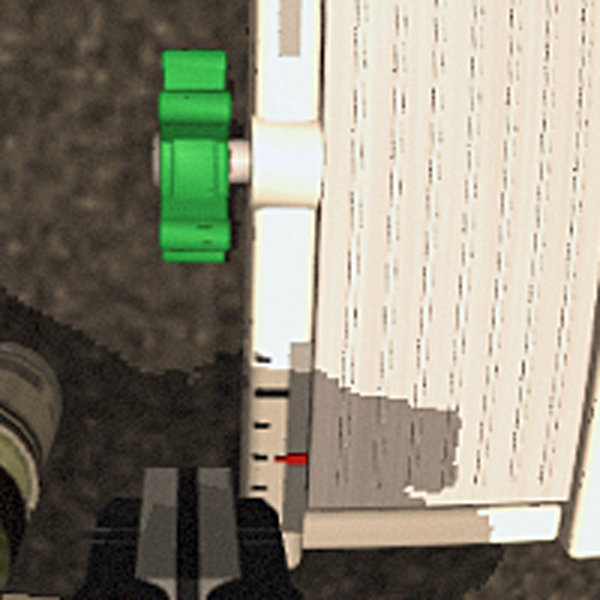

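The pointer at (290,459) is on the third line; the long fifth line is at (272,392). Two more clicks are needed.

Call:
jog_arm:
  plan:
    - [0,0,-5,0]
    - [0,0,-10.5,0]
    - [0,0.2,-10.5,0]
    - [-0.1,1.2,-10.5,0]
    - [-0.2,2,-10.5,0]
    - [-0.3,2.8,-10.5,0]
    - [-0.4,3.6,-10.5,0]
    - [-0.4,3.6,-10.5,0]

```text
time_s: 7.3
tcp_pos: [0.4698, -0.1495, 0.0545]
tool_rot: [0.666, 0.746, 0.001, -0.001]
ft_force: [-0.1, 2.7, 0.2]
gripper_width: 0.0001
grip_force: 1.0
```

Call:
jog_arm:
  plan:
    - [0,0,2.5,0]
    - [0.4,-3.6,2.5,0]
    - [0.4,-3.6,0,0]
    - [0.3,-2.6,0,0]
    - [0.2,-1.6,0,0]
    - [0.1,-0.8,0,0]
    - [0,0,0,0]
    - [0,0,0,0]

```text
time_s: 8.3
tcp_pos: [0.47, -0.1494, 0.0545]
tool_rot: [0.666, 0.746, 0.001, -0.001]
ft_force: [-0.1, 2.9, -0.4]
gripper_width: -0.0003
grip_force: 1.1
```

Call:
jog_arm:
  plan:
    - [0,0,2.5,0]
    - [0.4,-3.6,7,0]
    - [0.4,-3.6,10.5,0]
    - [0.4,-3.6,10.5,0]
    - [0.4,-3.6,10.5,0]
    - [0.4,-3.6,10.5,0]
    - [0.4,-3.6,10.5,0]
    - [0.4,-3.6,10.5,0]

```text
time_s: 9.3
tcp_pos: [0.4738, -0.187, 0.1586]
tool_rot: [0.667, 0.745, -0.0, -0.001]
ft_force: [-0.7, -0.4, 0.0]
gripper_width: -0.0002
grip_force: 0.0
```

```bash
python3 - <<'E'
from h import *
s=manip.read_state(); print(s['time_s'],s['tcp_pos'],s['ft_force'])
im,d=snap('wrist','w4')
cv2.imwrite('pics/w4b.png',cv2.resize(im[100:300,220:420,::-1],None,fx=3,fy=3,interpolation=cv2.INTER_CUBIC))
E
```

```text
9.3 [ 0.47376831 -0.18699965  0.15864956] [-0.66765833 -0.3561958   0.01233197]
```

View pics/w4b.png

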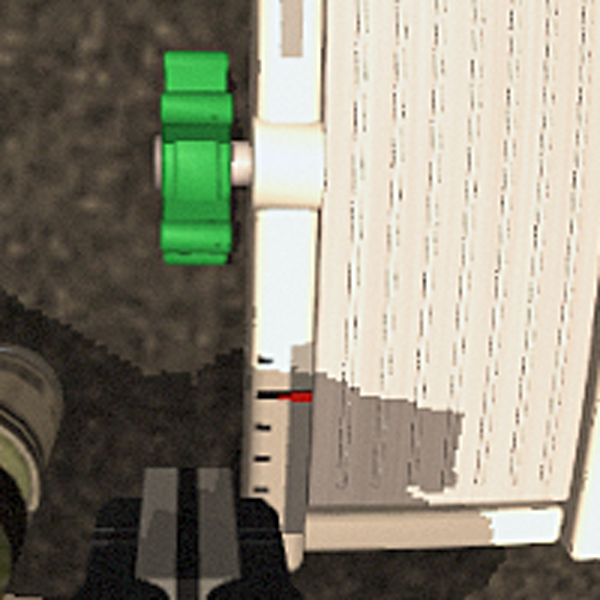

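The pointer is now on the long fifth line, (295,397) against (268,395). Next is the lock tab.

Call:
jog_arm:
  plan:
    - [0.4,4.5,0,0]
    - [0.8,9,0,0]
    - [1.1,12.9,0,0]
    - [1.1,12.9,0,0]
    - [1.1,12.9,-5,0]
    - [1.1,12.9,-9,0]
    - [1.1,12.9,-11,0]
    - [1.1,12.9,-11,0]

```text
time_s: 10.35
tcp_pos: [0.4834, -0.0589, 0.0477]
tool_rot: [0.667, 0.745, -0.001, -0.002]
ft_force: [0.9, -0.1, -0.0]
gripper_width: 0.0001
grip_force: 0.0
```

Call:
jog_arm:
  plan:
    - [0,-0.3,0,0]
    - [0.1,-0.6,0,0]
    - [0.1,-0.9,0,0]
    - [0.1,-1.2,0,0]
    - [0.2,-1.5,0,0]
    - [0.2,-1.8,0,0]
    - [0.2,-2.1,0,0]
    - [0.2,-2.1,0,0]

```text
time_s: 11.35
tcp_pos: [0.4872, -0.0775, 0.0494]
tool_rot: [0.666, 0.746, 0.002, -0.001]
ft_force: [0.7, 6.6, 1.6]
gripper_width: 0.0002
grip_force: 3.7
```

Call:
jog_arm:
  plan:
    - [0,-0.1,0,0]
    - [0,-0.2,0,0]
    - [0,-0.3,0,0]
    - [0,-0.3,0,0]
    - [0,-0.3,0,0]
    - [0,-0.3,0,0]
    - [0,-0.3,0,0]
    - [0,-0.3,0,0]

```text
time_s: 12.35
tcp_pos: [0.4872, -0.0777, 0.0494]
tool_rot: [0.666, 0.746, 0.004, -0.003]
ft_force: [1.7, 14.8, 3.0]
gripper_width: -0.0001
grip_force: 7.3
```

Hard stop reached: no further travel at 15 N. I'll back off, lift clear and check.

Call:
jog_arm:
  plan:
    - [0,0.6,0,0]
    - [-0.1,1.3,0,0]
    - [-0.1,1.3,3,0]
    - [-0.1,1.3,8,0]
    - [-0.3,-3,11,0]
    - [-0.9,-8,11,0]
    - [-1.2,-11.2,11,0]
    - [-1.2,-11.2,11,0]

```text
time_s: 13.35
tcp_pos: [0.4745, -0.1966, 0.1592]
tool_rot: [0.669, 0.744, -0.001, 0.0]
ft_force: [0.6, -0.5, -0.7]
gripper_width: -0.0003
grip_force: 0.0
```

Call:
jog_arm:
  plan:
    - [0,0,0,0]
    - [0,0,0,0]
    - [0,0,0,0]
    - [0,0,0,0]
    - [0,0,0,0]
    - [0,0,0,0]
    - [0,0,0,0]
    - [0,0,0,0]

```text
time_s: 14.35
tcp_pos: [0.4751, -0.1943, 0.1593]
tool_rot: [0.667, 0.745, -0.0, -0.0]
ft_force: [0.3, -0.5, -0.4]
gripper_width: -0.0001
grip_force: 0.0
```

```bash
python3 - <<'E'
from h import *
s=manip.read_state(); print(s['time_s'],s['tcp_pos'],s['ft_force'])
np.savez('pics/w5s',p=s['tcp_pos'],q=s['tool_rot'])
im,d=snap('wrist','w5')
cv2.imwrite('pics/w5b.png',cv2.resize(im[40:310,210:420,::-1],None,fx=2.2,fy=2.2,interpolation=cv2.INTER_CUBIC))
E
```

```text
14.35 [ 0.47505475 -0.19429155  0.15929089] [ 0.33928321 -0.48099893 -0.37839468]
```

View pics/w5b.png

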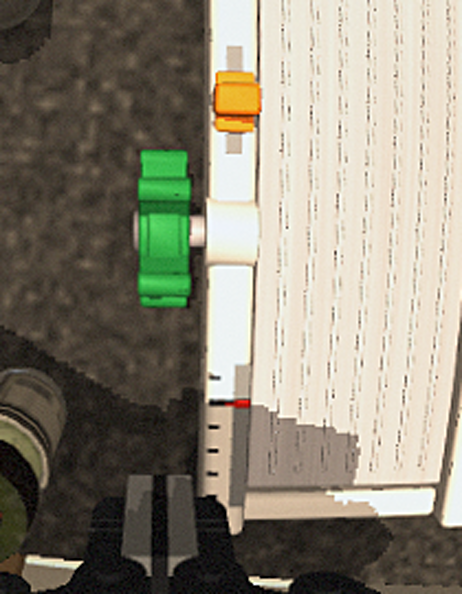

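The pointer is still on the fifth line (238,404). The tab's top centre is now at (238,99); I'll check its travel.

```bash
python3 - <<'E'
from h import *
c,s=np.cos(TH),np.sin(TH)
def sl(f,u,v,z):
    w=wrist_z(f,u,v,z)[:2]-T; return [round(1000*x,1) for x in (w[0]*c+w[1]*s,-w[0]*s+w[1]*c)]
def tabrows(f,u0,u1):
    im=np.load('pics/'+f+'.npz')['im']; h=cv2.cvtColor(im,cv2.COLOR_RGB2HSV)
    m=(h[...,0]>8)&(h[...,0]<22)&(h[...,1]>180)&(h[...,2]>120); m[:, :u0]=0; m[:,u1:]=0; m[120:]=0
    r,q=np.nonzero(m); return r.min(),r.max(),np.median(q)
for f in ('w1','w5'):
    a,b,q=tabrows(f,295,335); p='pics/'+f+'s.npz'
    print(f,a,b,q,'back/base face y at z .042:',sl(p,q,b,.045),'top edge',sl(p,q,a,.0565))
print(sl('pics/w5s.npz',210+238/2.2,40+99/2.2,.0565), sl('pics/w5s.npz',210+232/2.2,40+404/2.2,.042))
E
```

```text
w1 63 89 315.0 back/base face y at z .042: [np.float64(-50.9), np.float64(8.3)] top edge [np.float64(-51.7), np.float64(27.4)]
w5 73 99 318.0 back/base face y at z .042: [np.float64(-50.8), np.float64(-3.3)] top edge [np.float64(-52.2), np.float64(15.9)]
[np.float64(-52.0), np.float64(6.7)] [np.float64(-50.3), np.float64(-106.3)]
```

```bash
python3 -c "
from plant import manip
print(manip.job_done())"
```

```text
the job is handed in; nothing more can be done
None
```

The star wheel was flicked four clicks, so the red pointer stands at the long fifth line. The lock tab was then pushed to its stop (about 12 mm), nothing else was touched, and the job was handed in at about 14 s.

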